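# Unlock the knife safe and hold up its shackle

## Robot

A 6-joint arm with a two-finger parallel gripper is mounted at the origin on the work surface; the furniture and walls round the work are solid. World frame = base frame: x ahead of the robot, y to its left, z up, the work surface at z = 0. Lengths are in m, angles in rad, forces in N, time in s.
With the tool pointing down it reaches from about 0.375 to 0.9 m from the base axis. Payload 3.1 kg.
Tool frame: the origin (TCP) lies where the fingers leave the gripper's body, on its centre line; the fingertips stand 73 mm ahead of it and the grasp point (between the pads) lies 54 mm ahead of it; z points along the fingers, y is the line along which they close (so a half turn about z gives the same grasp; the last joint's range is limited). The gripper opens to 85 mm and grips with 20 to 120 N. Pads are 22 mm wide; open, the fingers measure 114 mm over their backs; the gripper's body (76 mm by 85 mm) begins 54 mm behind the grasp point. The pads swing forward as they close: fully open they stand 13 mm farther back than shut.
Start: joints at [0.972, 0.527, 1.433, -0, 1.181, -0.178], TCP at [0.255, 0.57, 0.304] pointing down, gripper open.
Joint ranges: [-3.08, 3.08], [-0.75, 2.2], [0.22, 2.44], [-1.43, 4.57], [0, 2.65], [-2.85, 2.85]. Speed limits (rad/s): [2.79, 2.79, 3.14, 3.14, 3.14, 3.14].

## Interface

Orientations are given as a unit quaternion [x, y, z, w].
In Python, from station import manip gives the robot as it stands.
- The arm moves only by the shell command python3 -m crank 'ROWS' [FORCE]. ROWS is JSON, a list of rows, each an object with "dp": the shift along the tool's x, y, z normalised to -1 to 1, where 1 is 50 cm, a list of three; "delta_rot": the turn, a rotation vector about the tool's x, y, z normalised to -1 to 1, where 1 is 2 pi rad, a list of three; "fingers": the opening, from -1 (shut) to 1 (fully open). A call has 1 to 12 rows; each row shifts and turns the commanded pose from where the row before left it, along the tool's axes as they then stand; what a row does not reach is not made up. A row lasts 1/12 s, in which the tool goes at most 41.7 mm and 7.16 degrees, less where a joint would pass 70% of its speed; a pose out of reach is approached as far as the arm can. A call with a number of a shift or a turn outside -1 to 1 is refused whole. A call with a gripper value outside its range is refused whole. The fingers move at their own pace and stop on an object; FORCE is the grip in N (left out, the last holds). Time passes only in rows, so rows that do not move let the fingers close. It gives the time, the measured TCP pose, the force, the opening and the grip force at its end, in the units of the state.
- manip.sense(): the state, without advancing time (a new reading comes with each control period).
- manip.snapshot(name): name is "scene" or "top" or "wrist"; returns (picture, depth): 480x640x3 uint8, red, green, blue; 480x640 float32, m along the optical axis (not along the pixel's ray), 0 where there is no reading.
- manip.camera_model(name): a dict with "fx", "fy", "cx", "cy" (pixels), "origin" and "attitude" of the camera in the world. Camera axes: x right, y up, looking along -z (the intrinsics and any distortion apply to the point x, -y, -z); pixel columns grow to the right and rows downward; lengths in m; the calibration is good to about 2 mm. A picture is of the moment at which its call begins: read the wrist's pose just before it. camera_model takes no time and is no camera call; for the wrist camera it gives the pose at the moment of the call.
- manip.sign_off(): hands the job in; it is judged then, once.
The state is a dict: "t": time; "q": joint angles; "qd": joint speeds; "tau": joint torques, N m; "tcp_pos": TCP position; "tool_rot": TCP orientation; "force": force on the tool from outside, world axes, zero at the start; "ft_torque": the same for the moment, N m; "finger_gap": opening from 0.0 (shut) to 1.0 (fully open); "gripper_force": force on a finger pad.
Only numpy, scipy, OpenCV 4.12 (cv2) and the standard library are available. Lean on these libraries where they do the work, as an engineer would, in place of code of your own. Each camera call takes 0.05 s, during which the arm holds its last target. There are 200 camera calls.

## Task

Open the lock of the knife safe: swing the carry handle up and over to the back until it clicks home in its end stop, then turn the dial until its pointer end clicks into the notch facing the shackle, dead on the rib on the lid. Then pull the U-shaped shackle straight up out of the lid and finish while still holding it upright in the gripper, well clear above the safe (at least 5 cm of air under its legs), with the handle left back and the dial left in its notch. Leave the tin, the spice jar and the bowl where they are.

Things in the scene. Friction and masses are not known exactly. Their poses are not given: they have to be found in the camera images.
- case: the knife safe: a grey steel case 180 x 176 x 60 mm, fixed to the table. Origin at the centre of its underside on the table; its x axis points from the shackle side (front) through the dial to the handle hinge (back), z up. On its flat lid (60 mm above its origin): the shackle at x = -56 mm, the dial axis at x = +20 mm, the handle hinge at x = +62 mm, all on the centre line y = 0
- handle_bar (a point): middle of the carry handle's grip bar: a round rubber sleeve 16 mm thick and 88 mm long, parallel to the case's y axis; the handle's two side rods are 70 mm to either side. Folded, the bar lies right above the shackle, its axis at least 19 mm above the axis of the shackle's bow
- handle_pivot (a point): point on the handle's hinge axis, midway between its two lugs, 115 mm above the case's origin; the axis runs along the case's y axis and the bar swings round it at a radius of 118 mm
- handle (a joint): angle of the carry handle (rad): 0 folded forward, level, over the shackle; pi/2 straight up; it seats against its stop at 2.62, leaning down to the back. The hinge has friction, so it stays where it is left (about 1 to 3 N at the bar), and a sprung detent has to be pushed through between about 2.0 and 2.55 (about 3 N at the bar)
- dial_grip (a point): on the dial's vertical axis, at the height to grip (26 mm above the lid). The dial is a black upright bar knob 42 mm long, 14 mm thick, its top 41 mm above the lid, with a flat round skirt 34 mm across and 6 mm high under it. Its x axis runs along the bar and away from the pointer end
- dial_pointer (a point): tip of the dial's pointed end, which has a white line on top, 26 mm from the dial axis
- dial (a joint): angle of the dial (rad), counter-clockwise from above positive: 0 when the pointed end faces the shackle and the small steel rib on the lid (along the case's -x axis); this is the opening notch. There is a click notch every 0.449 rad (14 to the turn), about 0.1 N m to turn over; it starts two or three notches on the positive side, so it has to be turned clockwise (from above), and it can be turned past 0. Only within about 0.13 of 0 is the shackle free
- shackle_bow (a point): middle of the shackle's top bar, a straight 28 mm piece of 10 mm round steel lying along the case's y axis, its axis 36 mm above the lid when locked. The shackle is a loose steel U of 140 g with legs 44 mm apart; its z axis points up along the legs, which reach down to 68 mm below this point, 32 mm below the lid when locked. One leg has a foot under the lid that a cam on the dial catches
- tin: bystander: food tin 76 mm across, 58 mm high, loose; origin at the centre of its underside
- spice: bystander: spice jar 44 mm across, 106 mm high with dark cap, loose; origin at the centre of its underside
- bowl: bystander: small white bowl 100 mm across, 45 mm high, loose; origin at the centre of its underside
- case_lid (a point): centre of the lid's flat top, 60 mm above the table
Mind the look-alikes: they are no part of the job. Leave any yellow look-alike of the part that bears shackle_bow alone.

How it is judged:
On the way, in this order (a step that is already met when the one before it is completed fails the run):
1. the carry handle is swung to the back and seated in its end detent (value of joint handle above 2.5 rad), for 0.2 s.
2. the dial is in its opening notch, pointer at the rib (value of joint dial between -0.13 and 0.13 rad and height (world z) of shackle_bow below 0.105 m), for 0.2 s.
3. the shackle is pulled out of the lid with the fingers (height (world z) of shackle_bow above 0.135 m and contact force between the fingers and shackle above 0.5 N), for 0.1 s.
At the end, for the whole second after the job is handed in: Fingers hold the shackle still, upright (0.35 rad), over the safe (bow within 12 cm of the lid's centre from above), bow over 172 mm above the table, touching nothing else; handle seated back (over 2.5 rad), dial within 0.13 rad of its opening notch (height (world z) of shackle_bow above 0.172 m and horizontal distance between shackle_bow and case_lid below 0.12 m and angle between shackle_bow's own z axis and vertical below 0.35 rad and contact force between the fingers and shackle above 0.5 N and contact force between shackle and case below 0.1 N and linear speed of shackle below 0.03 m/s and value of joint handle above 2.5 rad and value of joint dial between -0.13 and 0.13 rad); the arm keeps its last pose, push and grip.
It fails at once if the tin, the spice jar or the bowl is pushed more than 3 cm (distance of any of tin, spice, bowl from where it was at the start of the episode above 0.03 m).
It also fails if it takes over 61 s, if anything falls off the work surface, if the arm or the gripper's body presses on something with over 40 N, if the wrist force passes 120 N, or if a joint passes its speed limit or range.

## Working session

There is one attempt and no reset: what is moved stays moved. The work goes in short steps, Python scripts to look and compute and a shell command to move; the robot and the scene stay as the last step left them, time stands still between calls to the robot, and variables do not carry over. Pictures are saved under pics/ and viewed, at most 10 in all, crops included, and the job is handed in when it is done.

```bash
mkdir -p pics; ls; cat > h.py <<'E'
import numpy as np, cv2
from station import manip
from scipy.spatial.transform import Rotation as R
def att(c):
    a=np.array(c["attitude"]); return R.from_quat(a).as_matrix() if a.size==4 else a.reshape(3,3)
def world(c,d,u,v,depth=None):
    z=depth if depth else np.median([x for x in d[v-1:v+2,u-1:u+2].ravel() if x>0])
    p=np.array([(u-c["cx"])/c["fx"]*z,-(v-c["cy"])/c["fy"]*z,-z]); return np.array(c["origin"])+att(c)@p
E
python3 - <<'E'
from h import *
for n in ("scene","top"):
    c=manip.camera_model(n); im,d=manip.snapshot(n); np.savez("pics/"+n,im=im,d=d); print(n,c)
    cv2.imwrite(f"pics/{n}.png",im[:,:,::-1])
print(manip.sense())
E
```

```text
pics
scene {'fx': 470.15887806754444, 'fy': 470.15887806754444, 'cx': 322.1784627304985, 'cy': 234.4595472567028, 'origin': array([0.20143776, 0.48763078, 0.75750111]), 'attitude': array([-0.11648555,  0.33352676,  0.88359183, -0.30733776])}
top {'fx': 621.6934457445724, 'fy': 621.6934457445724, 'cx': 317.2633515447563, 'cy': 232.9433089117269, 'origin': array([0.40546097, 0.02528416, 1.26068023]), 'attitude': array([ 0.04607008, -0.04645879, -0.70305143,  0.70812274])}
{'t': 0.1, 'q': array([ 9.71491714e-01,  5.28379980e-01,  1.43375632e+00, -4.08417722e-06,
        1.18142534e+00, -1.78500334e-01]), 'qd': array([-8.88170608e-05, -1.32761385e-03, -2.52978900e-03,  3.17342694e-04,
        1.98440803e-04, -5.59142215e-04]), 'tau': array([-1.65438169e-04, -4.43305743e+01, -1.78585392e+01, -2.55479508e-04,
        3.88422588e-03, -9.09588671e-07]), 'tcp_pos': array([0.25499663, 0.57006743, 0.30303286]), 'tool_rot': array([ 2.08852327e-01,  9.77946694e-01, -9.11692716e-04, -3.71545753e-04]), 'force': array([ 0.22530584, -0.04040014,  0.52691796]), 'ft_torque': array([ 0.00632844,  0.03136779, -0.06259489]), 'gripper_force': 0.0, 'finger_gap': 1.0011856845776108}
```

View pics/top.png

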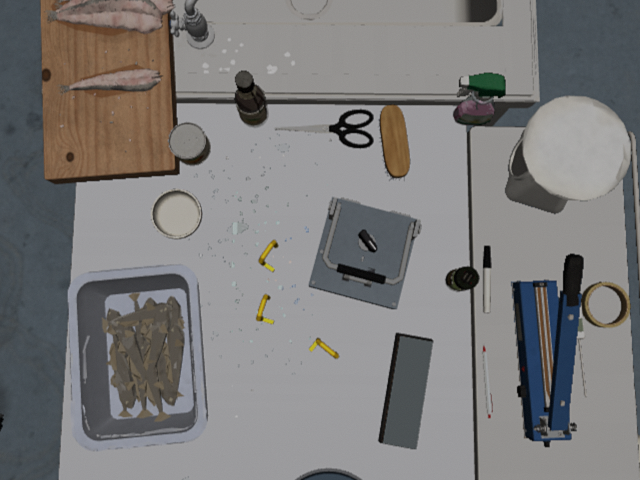

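View pics/scene.png

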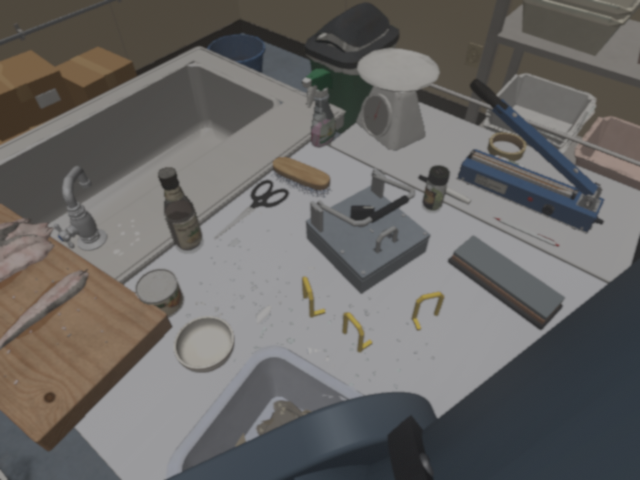

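The case is at about (365,250) in the top view, with its x axis roughly up in the image. The bar is at (361,273), the dial at (368,240) and the spice jar at (462,280). I'll enlarge this area.

```bash
python3 - <<'E'
from h import *
z=np.load("pics/top.npz"); im=z["im"][185:325,300:490]
cv2.imwrite("pics/topc.png",cv2.resize(im[:,:,::-1],None,fx=4.2,fy=4.2,interpolation=cv2.INTER_CUBIC))
E
```

```text
(no output)
```

View pics/topc.png

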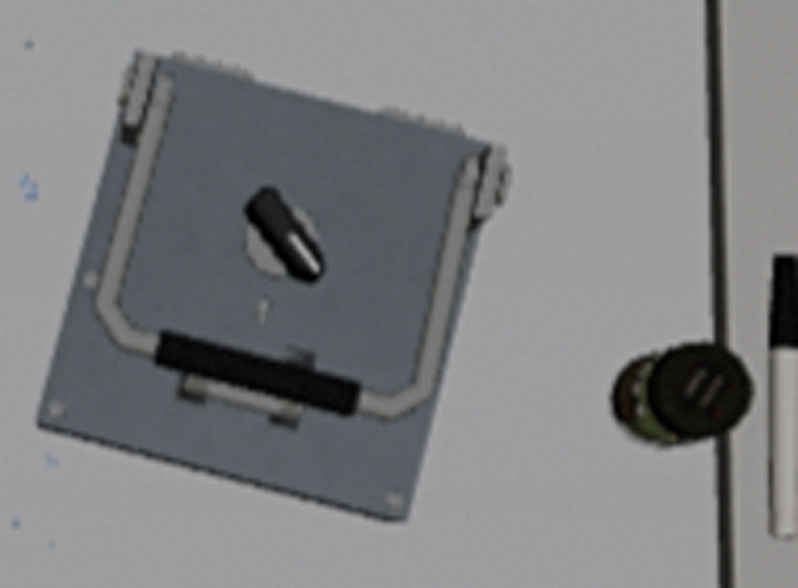

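```bash
cat >> h.py <<'E'
def onplane(c,u,v,z):
    r=att(c)@np.array([(u-c["cx"])/c["fx"],-(v-c["cy"])/c["fy"],-1]); o=np.array(c["origin"]); return o+r*(z-o[2])/r[2]
E
python3 - <<'E'
from h import *
c=manip.camera_model("top"); 
P=lambda u,v,z: onplane(c,300+u/4.2-0.4,185+v/4.2-0.4,z)
pts={'FL':(38,424,.06),'FR':(405,519,.06),'bl':(135,52,.06),'br':(502,148,.06),'barL':(158,347,.115),'barR':(358,396,.115),'rib':(263,310,.06),'d0':(258,194,.10),'d1':(320,278,.10),'skirt':(283,237,.066),'spicecap':(700,390,.106),'bowL':(190,388,.096),'bowR':(287,412,.096)}
W={k:P(*v) for k,v in pts.items()}
for k,v in W.items(): print(k,v.round(4))
y=W['FL']-W['FR']; print('width',np.linalg.norm(y),'depth',np.linalg.norm(W['bl']-W['FL']))
a=[np.arctan2(-(q)[0],q[1]) for q in (W['FL']-W['FR'],W['barL']-W['barR'],W['bl']-W['br'])]; x=W['bl']-W['FL']; print('yaw',a,np.arctan2(x[1],x[0]))
print('ctr',(W['FL']+W['FR']+W['bl']+W['br'])/4)
d=W['d1']-W['d0'];print('pointer dir',np.arctan2(d[1],d[0]))
# depth
z=np.load('pics/top.npz');d=z['d']
for u,v in((365,255),(361,273),(440,330),(368,240)): print(world(c,d,u,v).round(4))
E
```

```text
FL [0.4613 0.0411 0.06  ]
FR [ 0.4192 -0.1269  0.06  ]
bl [ 0.635  -0.0027  0.06  ]
br [ 0.5909 -0.1736  0.06  ]
barL [ 0.4928 -0.0121  0.115 ]
barR [ 0.4719 -0.0998  0.115 ]
rib [ 0.5145 -0.0623  0.06  ]
d0 [ 0.563  -0.0572  0.1   ]
d1 [ 0.5254 -0.0849  0.1   ]
skirt [ 0.5477 -0.0711  0.066 ]
spicecap [ 0.4762 -0.252   0.106 ]
bowL [ 0.4761 -0.027   0.096 ]
bowR [ 0.4657 -0.0702  0.096 ]
width 0.1731357782052066 depth 0.17918321246446572
yaw [np.float64(-0.2454187922933369), np.float64(-0.2336194723690638), np.float64(-0.2527460737198307)] -0.24685889925547522
ctr [ 0.52657604 -0.06554766  0.06      ]
pointer dir -2.50888659263455
[ 0.521  -0.0676  0.0614]
[ 0.4793 -0.0526  0.162 ]
[ 0.3771 -0.2221  0.0008]
[ 0.5453 -0.0701  0.1024]
```

```bash
cat >> h.py <<'E'
YAW=-0.245; C=np.array([.5266,-.0655,0]); CX=np.array([np.cos(YAW),np.sin(YAW),0]); CY=np.array([-CX[1],CX[0],0])
def loc(x,y,z): return C+x*CX+y*CY+np.array([0,0,z])
def plan(p,ydir=None):
    """turn about tool z (norm. total), then shift in the turned tool frame (norm. total) to bring grasp point (54 mm ahead, tool down) to p"""
    s=manip.sense(); r=R.from_quat(s["tool_rot"]); M=r.as_matrix(); th=0
    if ydir is not None:
        best=[]
        for k in (0,np.pi):
            a=ydir+k; t=-(a-np.arctan2(M[1,1],M[0,1])); best.append((t+np.pi)%(2*np.pi)-np.pi)
        th=min(best,key=abs); M=M@R.from_rotvec([0,0,th]).as_matrix()
    d=p-(s["tcp_pos"]+0.054*M[:,2])
    print("turn",round(th/(2*np.pi),4),"shift",(M.T@d/0.5).round(4),"tilt",M[:,2].round(3))
E
python3 - <<'E'
from h import *
c=manip.camera_model("top"); z=np.load('pics/top.npz');d=z['d']
L=[]
for v in range(262,286):
  for u in range(335,390):
    if d[v,u]>0:
      p=world(c,d,u,v,float(d[v,u]))
      if p[2]>.13: L.append([(p-C)@CX,(p-C)@CY,p[2]])
L=np.array(L); print(len(L),L.mean(0),L.min(0),L.max(0),np.percentile(L[:,2],[10,50,90,98]))
plan(loc(-.049,0,.245),YAW)
E
```

```text
481 [-0.04901025 -0.0002797   0.16034223] [-0.05690711 -0.05138611  0.14996094] [-0.04046115  0.04940533  0.16817662] [0.15629628 0.16035529 0.16390582 0.16554422]
turn 0.222 shift [-1.1012  0.7374  0.0096] tilt [-0.001 -0.002 -1.   ]
```

```bash
python3 -m crank '[{"dp":[0,0,0],"delta_rot":[0,0,0.0185],"fingers":1},{"dp":[0,0,0],"delta_rot":[0,0,0.0185],"fingers":1},{"dp":[0,0,0],"delta_rot":[0,0,0.0185],"fingers":1},{"dp":[0,0,0],"delta_rot":[0,0,0.0185],"fingers":1},{"dp":[0,0,0],"delta_rot":[0,0,0.0185],"fingers":1},{"dp":[0,0,0],"delta_rot":[0,0,0.0185],"fingers":1},{"dp":[0,0,0],"delta_rot":[0,0,0.0185],"fingers":1},{"dp":[0,0,0],"delta_rot":[0,0,0.0185],"fingers":1},{"dp":[0,0,0],"delta_rot":[0,0,0.0185],"fingers":1},{"dp":[0,0,0],"delta_rot":[0,0,0.0185],"fingers":1},{"dp":[0,0,0],"delta_rot":[0,0,0.0185],"fingers":1},{"dp":[0,0,0],"delta_rot":[0,0,0.0185],"fingers":1}]' 20
python3 -m crank '[{"dp":[-0.055,0.037,0],"delta_rot":[0,0,0],"fingers":1},{"dp":[-0.055,0.037,0],"delta_rot":[0,0,0],"fingers":1},{"dp":[-0.055,0.037,0],"delta_rot":[0,0,0],"fingers":1},{"dp":[-0.055,0.037,0],"delta_rot":[0,0,0],"fingers":1},{"dp":[-0.055,0.037,0],"delta_rot":[0,0,0],"fingers":1},{"dp":[-0.055,0.037,0],"delta_rot":[0,0,0],"fingers":1},{"dp":[-0.055,0.037,0],"delta_rot":[0,0,0],"fingers":1},{"dp":[-0.055,0.037,0],"delta_rot":[0,0,0],"fingers":1},{"dp":[-0.055,0.037,0],"delta_rot":[0,0,0],"fingers":1},{"dp":[-0.055,0.037,0],"delta_rot":[0,0,0],"fingers":1}]'
python3 -m crank '[{"dp":[-0.055,0.037,0],"delta_rot":[0,0,0],"fingers":1},{"dp":[-0.055,0.037,0],"delta_rot":[0,0,0],"fingers":1},{"dp":[-0.055,0.037,0],"delta_rot":[0,0,0],"fingers":1},{"dp":[-0.055,0.037,0],"delta_rot":[0,0,0],"fingers":1},{"dp":[-0.055,0.037,0],"delta_rot":[0,0,0],"fingers":1},{"dp":[-0.055,0.037,0],"delta_rot":[0,0,0],"fingers":1},{"dp":[-0.055,0.037,0],"delta_rot":[0,0,0],"fingers":1},{"dp":[-0.055,0.037,0],"delta_rot":[0,0,0],"fingers":1},{"dp":[-0.055,0.037,0],"delta_rot":[0,0,0],"fingers":1},{"dp":[-0.055,0.037,0],"delta_rot":[0,0,0],"fingers":1},{"dp":[0,0,0],"delta_rot":[0,0,0],"fingers":1},{"dp":[0,0,0],"delta_rot":[0,0,0],"fingers":1}]'
python3 - <<'E'
from h import *
plan(loc(-.049,0,.155),YAW); print(manip.sense()["q"])
c=manip.camera_model("wrist"); print(c); im,d=manip.snapshot("wrist"); np.savez("pics/w1",im=im,d=d,)
cv2.imwrite("pics/w1.png",im[:,:,::-1])
E
```

```text
t: 1.1
tcp_pos: [0.2551, 0.5702, 0.3033]
tool_rot: [0.79, 0.613, -0.001, 0.0]
force: [0.3, 0.1, -0.5]
finger_gap: 1.002
gripper_force: 0.0
t: 1.93
tcp_pos: [0.3681, 0.2573, 0.3037]
tool_rot: [0.788, 0.616, -0.0, -0.0]
force: [0.5, 0.3, 0.3]
finger_gap: 1.004
gripper_force: 0.0
t: 2.93
tcp_pos: [0.4813, -0.0544, 0.3035]
tool_rot: [0.789, 0.614, -0.0, -0.0]
force: [0.0, 0.7, 0.3]
finger_gap: 1.0
gripper_force: 0.0
turn -0.0005 shift [ 0.0004 -0.0046  0.1891] tilt [-0.  0. -1.]
[-3.43888295e-01  3.39951027e-01  1.77683197e+00  1.55982318e-04
  1.02528061e+00 -9.56547983e-02]
{'fx': 375.6114522815222, 'fy': 375.6114522815222, 'cx': 314.406732647929, 'cy': 233.1238897472324, 'origin': array([0.50043699, 0.02057169, 0.37302204]), 'attitude': array([-0.15277806,  0.01913309, -0.12187842,  0.98052967])}
```

View pics/w1.png

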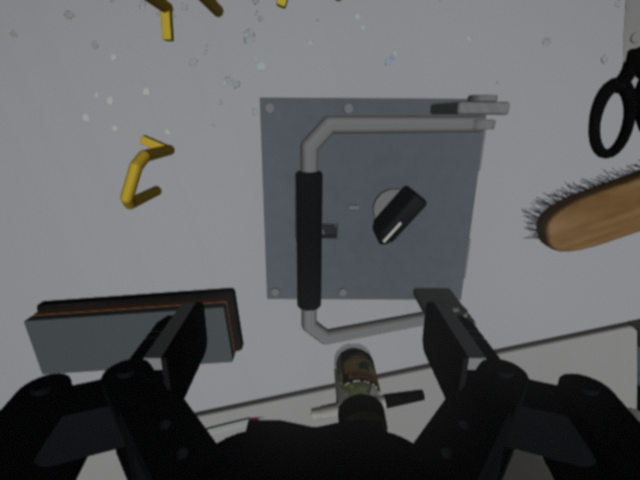

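The bar is at column 309, midway between the open fingers at about 180 and 450. I'll descend and grip.

```bash
python3 -m crank '[{"dp":[0,-0.004,0.047],"delta_rot":[0,0,0],"fingers":1},{"dp":[0,0,0.047],"delta_rot":[0,0,0],"fingers":1},{"dp":[0,0,0.047],"delta_rot":[0,0,0],"fingers":1},{"dp":[0,0,0.047],"delta_rot":[0,0,0],"fingers":1},{"dp":[0,0,0],"delta_rot":[0,0,0],"fingers":-1},{"dp":[0,0,0],"delta_rot":[0,0,0],"fingers":-1},{"dp":[0,0,0],"delta_rot":[0,0,0],"fingers":-1},{"dp":[0,0,0],"delta_rot":[0,0,0],"fingers":-1},{"dp":[0,0,0],"delta_rot":[0,0,0],"fingers":-1},{"dp":[0,0,0],"delta_rot":[0,0,0],"fingers":-1},{"dp":[0,0,0],"delta_rot":[0,0,0],"fingers":-1},{"dp":[0,0,0],"delta_rot":[0,0,0],"fingers":-1}]' 30
python3 - <<'E'
from h import *
plan(loc(-.049,0,.155),YAW)
M=R.from_quat(manip.sense()["tool_rot"]).as_matrix()
a0=.346
f=lambda a: loc(.062-.118*np.cos(a),0,.115+.118*np.sin(a))
n=24; A=np.linspace(a0,2.66,n+1)
for i in range(n): print(round(A[i+1],2),(M.T@(f(A[i+1])-f(A[i]))/.5).round(4))
E
```

```text
t: 3.98
tcp_pos: [0.4781, -0.052, 0.2103]
tool_rot: [0.788, 0.615, -0.0, -0.001]
force: [-3.4, 1.2, 1.5]
finger_gap: 0.173
gripper_force: 29.8
turn -0.0 shift [-0.0027  0.0029  0.0025] tilt [-0.001  0.001 -1.   ]
0.44 [ 0.      0.0087 -0.021 ]
0.54 [ 0.      0.0107 -0.0201]
0.64 [ 0.      0.0126 -0.019 ]
0.73 [ 0.      0.0143 -0.0177]
0.83 [ 0.      0.016  -0.0162]
0.92 [ 0.      0.0175 -0.0146]
1.02 [ 0.      0.0188 -0.0128]
1.12 [ 0.      0.0199 -0.011 ]
1.21 [ 0.      0.0209 -0.009 ]
1.31 [ 0.      0.0217 -0.0069]
1.41 [ 0.      0.0222 -0.0048]
1.5 [ 0.      0.0226 -0.0027]
1.6 [ 0.      0.0227 -0.0005]
1.7 [0.     0.0227 0.0017]
1.79 [0.     0.0224 0.0039]
1.89 [0.     0.0219 0.006 ]
1.99 [0.     0.0213 0.0081]
2.08 [-0.      0.0204  0.0101]
2.18 [-0.      0.0193  0.012 ]
2.27 [-0.      0.0181  0.0138]
2.37 [-0.      0.0166  0.0155]
2.47 [-0.      0.0151  0.017 ]
2.56 [-0.      0.0134  0.0184]
2.66 [-0.      0.0115  0.0196]
```

```bash
python3 -m crank '[{"dp":[0,0.0087,-0.021],"delta_rot":[0,0,0],"fingers":-1},{"dp":[0,0.0107,-0.020],"delta_rot":[0,0,0],"fingers":-1},{"dp":[0,0.0126,-0.019],"delta_rot":[0,0,0],"fingers":-1},{"dp":[0,0.0143,-0.0177],"delta_rot":[0,0,0],"fingers":-1},{"dp":[0,0.016,-0.0162],"delta_rot":[0,0,0],"fingers":-1},{"dp":[0,0.0175,-0.0146],"delta_rot":[0,0,0],"fingers":-1},{"dp":[0,0,0],"delta_rot":[0,0,0],"fingers":-1}]'
python3 - <<'E'
from h import *
plan(loc(.062-.118*np.cos(.924),0,.115+.118*np.sin(.924)),YAW)
E
```

```text
t: 4.57
tcp_pos: [0.5117, -0.0606, 0.2647]
tool_rot: [0.788, 0.616, -0.006, -0.007]
force: [-16.4, 1.4, 16.1]
finger_gap: 0.171
gripper_force: 30.1
turn 0.0002 shift [-0.0023  0.0151  0.0027] tilt [-0.018  0.004 -1.   ]
```

```bash
python3 -m crank '[{"dp":[0,0,0],"delta_rot":[0,0,0],"fingers":-1},{"dp":[0,0,0],"delta_rot":[0,0,0],"fingers":-1}]'
python3 - <<'E'
from h import *
s=manip.sense(); M=R.from_quat(s["tool_rot"]).as_matrix()
g=s["tcp_pos"]+.054*M[:,2]-C; x,y,z=g@CX,g@CY,g[2]; print("grasp local",x,y,z,"r",np.hypot(x-.062,z-.115),"ang",np.arctan2(z-.115,.062-x), s["force"])
c=manip.camera_model("wrist"); im,d=manip.snapshot("wrist")
cv2.imwrite("pics/w2.png",im[:,:,::-1])
E
```

```text
t: 4.73
tcp_pos: [0.5112, -0.0605, 0.2642]
tool_rot: [0.788, 0.616, -0.006, -0.007]
force: [-16.0, 1.3, 15.3]
finger_gap: 0.173
gripper_force: 30.0
grasp local -0.01711441290371594 0.0011235108572202534 0.2102545938892521 r 0.12382458554788706 ang 0.8776985130232898 [-16.02415951   1.26900902  15.32582616]
```

View pics/w2.png

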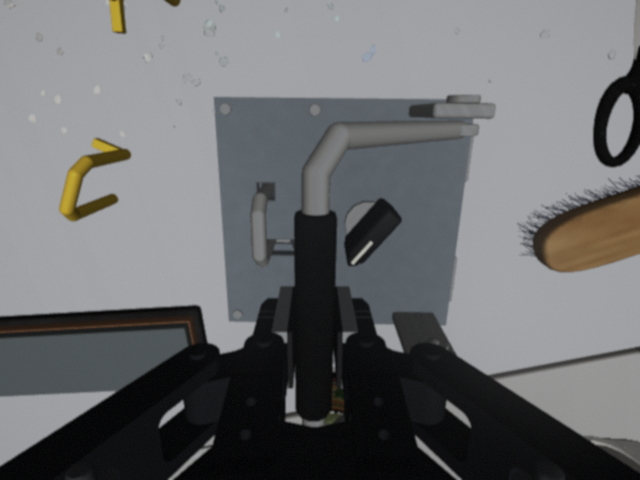

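```bash
python3 -m crank '[{"dp":[0,0.010,-0.011],"delta_rot":[0,0,0],"fingers":-1},{"dp":[0,0.0094,-0.0108],"delta_rot":[0,0,0],"fingers":-1},{"dp":[0,0.0205,-0.0115],"delta_rot":[0,0,0],"fingers":-1},{"dp":[0,0.0215,-0.0095],"delta_rot":[0,0,0],"fingers":-1},{"dp":[0,0.0224,-0.0074],"delta_rot":[0,0,0],"fingers":-1},{"dp":[0,0,0],"delta_rot":[0,0,0],"fingers":-1},{"dp":[0,0,0],"delta_rot":[0,0,0],"fingers":-1}]'
cat >> h.py <<'E'
def arc(cx,cz,x0=None,z0=None,a1=None,n=6):
    s=manip.sense(); M=R.from_quat(s["tool_rot"]).as_matrix()
    g=s["tcp_pos"]+.054*M[:,2]-C; x,z=g@CX,g[2]; a=np.arctan2(z-cz,cx-x); print("grasp",x.round(4),z.round(4),"r",np.hypot(x-cx,z-cz).round(4),"ang",a.round(3),s["force"].round(1),"tilt",M[:,2].round(3))
    if a1:
        A=np.linspace(a,a1,n+1); 
        for i in range(n): print(A[i+1].round(2),(.236*(np.cos(A[i])-np.cos(A[i+1]))).round(4),(-.236*(np.sin(A[i+1])-np.sin(A[i]))).round(4))
E
python3 -c "
from h import *
arc(.063,.122,a1=2.66,n=14)"
```

```text
t: 5.37
tcp_pos: [0.5592, -0.0727, 0.2909]
tool_rot: [0.788, 0.615, 0.001, 0.001]
force: [-1.8, 0.6, 6.6]
finger_gap: 0.172
gripper_force: 30.9
grasp 0.0335 0.2369 r 0.1186 ang 1.32 [-1.8  0.6  6.6] tilt [ 0.003 -0.001 -1.   ]
1.42 0.0221 -0.0046
1.51 0.0225 -0.0024
1.61 0.0226 -0.0003
1.7 0.0225 0.0019
1.8 0.0222 0.004
1.89 0.0217 0.0061
1.99 0.021 0.0082
2.09 0.0202 0.0102
2.18 0.0191 0.012
2.28 0.0179 0.0138
2.37 0.0165 0.0155
2.47 0.0149 0.017
2.56 0.0132 0.0183
2.66 0.0114 0.0195
```

Forces have dropped to a few newtons, so I'll continue along the refined arc.

```bash
python3 -m crank '[{"dp":[0,0.0221,-0.0046],"delta_rot":[0,0,0],"fingers":-1},{"dp":[0,0.0225,-0.0024],"delta_rot":[0,0,0],"fingers":-1},{"dp":[0,0.0226,-0.0003],"delta_rot":[0,0,0],"fingers":-1},{"dp":[0,0.0225,0.0019],"delta_rot":[0,0,0],"fingers":-1},{"dp":[0,0.0222,0.004],"delta_rot":[0,0,0],"fingers":-1},{"dp":[0,0.0217,0.0061],"delta_rot":[0,0,0],"fingers":-1},{"dp":[0,0,0],"delta_rot":[0,0,0],"fingers":-1},{"dp":[0,0,0],"delta_rot":[0,0,0],"fingers":-1}]'
python3 -c "
from h import *
arc(.063,.122,a1=2.66,n=8)"
```

```text
t: 6.03
tcp_pos: [0.6242, -0.0892, 0.2875]
tool_rot: [0.788, 0.615, 0.001, 0.002]
force: [1.4, -2.0, 2.6]
finger_gap: 0.175
gripper_force: 30.5
grasp 0.1007 0.2335 r 0.1177 ang 1.897 [ 1.4 -2.   2.6] tilt [ 0.003 -0.002 -1.   ]
1.99 0.021 0.0082
2.09 0.0201 0.0102
2.18 0.019 0.012
2.28 0.0178 0.0138
2.37 0.0164 0.0154
2.47 0.0148 0.0169
2.56 0.0132 0.0183
2.66 0.0114 0.0194
```

```bash
python3 -m crank '[{"dp":[0,0.021,0.0082],"delta_rot":[0,0,0],"fingers":-1},{"dp":[0,0.0201,0.0102],"delta_rot":[0,0,0],"fingers":-1},{"dp":[0,0.019,0.012],"delta_rot":[0,0,0],"fingers":-1},{"dp":[0,0.0178,0.0138],"delta_rot":[0,0,0],"fingers":-1},{"dp":[0,0.0164,0.0154],"delta_rot":[0,0,0],"fingers":-1},{"dp":[0,0.0148,0.0169],"delta_rot":[0,0,0],"fingers":-1},{"dp":[0,0.0132,0.0183],"delta_rot":[0,0,0],"fingers":-1},{"dp":[0,0,0],"delta_rot":[0,0,0],"fingers":-1},{"dp":[0,0,0],"delta_rot":[0,0,0],"fingers":-1}]'
python3 -c "
from h import *
arc(.063,.122,a1=2.68,n=2)"
```

```text
t: 6.78
tcp_pos: [0.683, -0.1042, 0.238]
tool_rot: [0.788, 0.615, -0.0, 0.001]
force: [-2.4, -5.2, -1.4]
finger_gap: 0.175
gripper_force: 31.1
grasp 0.1611 0.184 r 0.1161 ang 2.578 [-2.4 -5.2 -1.4] tilt [-0.    -0.001 -1.   ]
2.63 0.0062 0.0104
2.68 0.0056 0.0107
```

```bash
python3 -m crank '[{"dp":[0,0.0062,0.0104],"delta_rot":[0,0,0],"fingers":-1},{"dp":[0,0.0056,0.0107],"delta_rot":[0,0,0],"fingers":-1},{"dp":[0,0,0],"delta_rot":[0,0,0],"fingers":-1},{"dp":[0,0,0],"delta_rot":[0,0,0],"fingers":-1},{"dp":[0,0,0],"delta_rot":[0,0,0],"fingers":-1}]'
python3 -c "
from h import *
arc(.063,.122)"
```

```text
t: 7.2
tcp_pos: [0.6861, -0.1049, 0.2328]
tool_rot: [0.788, 0.616, -0.002, -0.001]
force: [-12.5, -2.8, 18.2]
finger_gap: 0.172
gripper_force: 33.4
grasp 0.1641 0.1788 r 0.1159 ang 2.63 [-12.5  -2.8  18.2] tilt [-0.004 -0.001 -1.   ]
```

```bash
python3 -m crank '[{"dp":[0,-0.003,-0.006],"delta_rot":[0,0,0],"fingers":0.3},{"dp":[0,0,0],"delta_rot":[0,0,0],"fingers":0.3},{"dp":[0,0,0],"delta_rot":[0,0,0],"fingers":0.3},{"dp":[0,0,0],"delta_rot":[0,0,0],"fingers":0.3},{"dp":[0,0,0],"delta_rot":[0,0,0],"fingers":0.3},{"dp":[0,0,-0.06],"delta_rot":[0,0,0],"fingers":0.3},{"dp":[0,0,-0.06],"delta_rot":[0,0,0],"fingers":0.3},{"dp":[0,0,-0.06],"delta_rot":[0,0,0],"fingers":0.3},{"dp":[0,-0.06,0],"delta_rot":[0,0,0],"fingers":0.3},{"dp":[0,-0.06,0],"delta_rot":[0,0,0],"fingers":0.3},{"dp":[0,-0.06,0],"delta_rot":[0,0,0],"fingers":0.3},{"dp":[0,-0.06,0],"delta_rot":[0,0,0],"fingers":0.3}]'
python3 - <<'E'
from h import *
plan(loc(.02,0,.19),YAW); print(manip.sense()["q"][5])
c=manip.camera_model("wrist"); im,d=manip.snapshot("wrist"); np.savez("pics/w3",im=im,d=d); print({k:(v if np.isscalar(v) else v.tolist()) for k,v in c.items()})
cv2.imwrite("pics/w3.png",im[:,:,::-1])
import json; json.dump({k:(float(v) if np.isscalar(v) else v.tolist()) for k,v in c.items()},open("pics/w3.json","w"))
E
```

```text
t: 8.2
tcp_pos: [0.5692, -0.0746, 0.3216]
tool_rot: [0.788, 0.616, 0.0, -0.0]
force: [0.4, 0.4, -0.1]
finger_gap: 0.647
gripper_force: 0.0
turn 0.0 shift [-0.0031 -0.0472  0.1552] tilt [ 0.  0. -1.]
-0.08059968433114348
{'fx': 375.6114522815222, 'fy': 375.6114522815222, 'cx': 314.406732647929, 'cy': 233.1238897472324, 'origin': [0.5880420043487912, 0.0004563139374855671, 0.3911080228210649], 'attitude': [-0.15268568457848025, 0.01857705687919354, -0.12015804455766402, 0.9807670564464257]}
```

View pics/w3.png

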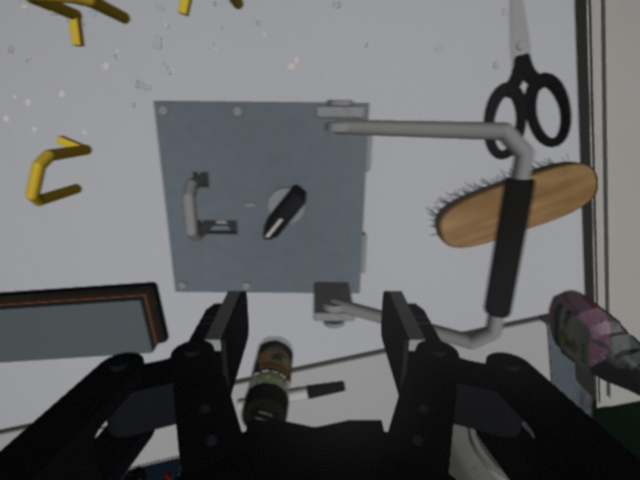

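The handle is folded back with its bar at about (511,250). The dial's pointer tip is at (268,237) and its blunt end at (301,190). The bow runs from (188,182) to (193,237), and the lid corners are at (155,102), (368,103), (175,292) and (360,290). I'll refine the poses from these.

```bash
python3 - <<'E'
from h import *
import json
c=json.load(open("pics/w3.json")); d=np.load("pics/w3.npz")["d"]
l=lambda p:np.array([(p-C)@CX,(p-C)@CY,p[2]]).round(4)
for n,u,v,z in (("FL",155,102,.06),("BL",368,103,.06),("FR",175,292,.06),("BR",360,290,.06),("tip",268,238,.101),("blunt",301,190,.101),("bow1",188,182,.1),("bow2",193,237,.1),("rib",250,205,.06),("skirtC",286,205,.066)): print(n,l(onplane(c,u,v,z)))
for n,u,v in (("bar",511,240),("bar",507,270),("lid",220,250),("bow",190,205),("dial",285,213)): print(n,l(world(c,d,u,v)))
p=onplane(c,268,238,.101)-onplane(c,301,190,.101); print("pointer dial angle",(np.arctan2(p[1],p[0])-(np.pi+YAW)+np.pi)%(2*np.pi)-np.pi)
E
```

```text
FL [-0.089   0.0877  0.06  ]
BL [0.0883 0.0871 0.06  ]
FR [-0.0919 -0.0871  0.06  ]
BR [ 0.0882 -0.0847  0.06  ]
tip [ 0.006  -0.0179  0.101 ]
blunt [0.0333 0.0217 0.101 ]
bow1 [-0.0548  0.0277  0.1   ]
bow2 [-0.0553 -0.0174  0.1   ]
rib [-0.0144 -0.0001  0.06  ]
skirtC [0.0186 0.0013 0.066 ]
bar [0.1604 0.0074 0.1801]
bar [ 0.1607 -0.0116  0.1807]
lid [-0.0448 -0.0436  0.0598]
bow [-0.055   0.0094  0.1003]
dial [0.0203 0.003  0.1006]
pointer dial angle 0.9681546977361197
```

```bash
python3 -m crank '[{"dp":[0,0,0],"delta_rot":[0,0,0.0178],"fingers":0.3},{"dp":[0,0,0],"delta_rot":[0,0,0.0178],"fingers":0.3},{"dp":[0,0,0],"delta_rot":[0,0,0.0178],"fingers":0.3},{"dp":[0,0,0],"delta_rot":[0,0,0.0178],"fingers":0.3},{"dp":[0,0,0],"delta_rot":[0,0,0.0178],"fingers":0.3},{"dp":[0,0,0],"delta_rot":[0,0,0.0178],"fingers":0.3},{"dp":[0,0,0.07],"delta_rot":[0,0,0],"fingers":0.3},{"dp":[0,0,0.06],"delta_rot":[0,0,0],"fingers":0.3},{"dp":[0,0,0],"delta_rot":[0,0,0],"fingers":0.3}]'
python3 -c "
from h import *
plan(loc(.0195,.001,.088),YAW-.67)"
```

```text
t: 9.0
tcp_pos: [0.5674, -0.0741, 0.2515]
tool_rot: [0.947, 0.322, -0.005, -0.004]
force: [-1.0, -0.3, 0.2]
finger_gap: 0.652
gripper_force: 0.0
turn -0.0002 shift [-0.0264 -0.0308  0.2194] tilt [-0.011  0.004 -1.   ]
```

```bash
python3 -m crank '[{"dp":[-0.0264,-0.0308,0],"delta_rot":[0,0,0],"fingers":0.3},{"dp":[0,0,0.05],"delta_rot":[0,0,0],"fingers":0.3},{"dp":[0,0,0.05],"delta_rot":[0,0,0],"fingers":0.3},{"dp":[0,0,0],"delta_rot":[0,0,0],"fingers":0.3},{"dp":[0,0,0],"delta_rot":[0,0,0],"fingers":0.3}]'
python3 -c "
from h import *
plan(loc(.0195,.001,.088),YAW-.67)"
```

```text
t: 9.42
tcp_pos: [0.5506, -0.0709, 0.2069]
tool_rot: [0.947, 0.322, -0.001, -0.001]
force: [0.6, -0.5, 0.1]
finger_gap: 0.646
gripper_force: 0.0
turn -0.0001 shift [-0.0054 -0.0081  0.1299] tilt [-0.002  0.001 -1.   ]
```

```bash
python3 -m crank '[{"dp":[-0.0054,-0.0081,0.043],"delta_rot":[0,0,0],"fingers":0.3},{"dp":[0,0,0.043],"delta_rot":[0,0,0],"fingers":0.3},{"dp":[0,0,0.043],"delta_rot":[0,0,0],"fingers":0.3},{"dp":[0,0,0],"delta_rot":[0,0,0],"fingers":-1},{"dp":[0,0,0],"delta_rot":[0,0,0],"fingers":-1},{"dp":[0,0,0],"delta_rot":[0,0,0],"fingers":-1},{"dp":[0,0,0],"delta_rot":[0,0,0],"fingers":-1},{"dp":[0,0,0],"delta_rot":[0,0,0],"fingers":-1},{"dp":[0,0,0],"delta_rot":[0,0,0],"fingers":-1},{"dp":[0,0,0],"delta_rot":[0,0,0],"fingers":-1}]' 35
python3 -c "
from h import *
plan(loc(.0195,.001,.088),YAW-.67); print(manip.sense()['ft_torque'])"
```

```text
t: 10.25
tcp_pos: [0.5464, -0.0688, 0.1444]
tool_rot: [0.947, 0.321, 0.001, 0.0]
force: [-1.8, 3.3, 6.6]
finger_gap: 0.155
gripper_force: 36.6
turn -0.0002 shift [-0.0017 -0.0002  0.0049] tilt [ 0.002  0.    -1.   ]
[ 0.74334967  0.22720576 -0.06693996]
```

```bash
python3 -m crank '[{"dp":[0,0,-0.004],"delta_rot":[0,0,0.012],"fingers":-1},{"dp":[0,0,0],"delta_rot":[0,0,0.012],"fingers":-1},{"dp":[0,0,0],"delta_rot":[0,0,0.012],"fingers":-1},{"dp":[0,0,0],"delta_rot":[0,0,0.012],"fingers":-1},{"dp":[0,0,0],"delta_rot":[0,0,0.012],"fingers":-1},{"dp":[0,0,0],"delta_rot":[0,0,0.012],"fingers":-1},{"dp":[0,0,0],"delta_rot":[0,0,0.012],"fingers":-1},{"dp":[0,0,0],"delta_rot":[0,0,0.012],"fingers":-1},{"dp":[0,0,0],"delta_rot":[0,0,0.012],"fingers":-1},{"dp":[0,0,0],"delta_rot":[0,0,0.012],"fingers":-1},{"dp":[0,0,0],"delta_rot":[0,0,0.012],"fingers":-1},{"dp":[0,0,0],"delta_rot":[0,0,0.011],"fingers":-1}]'
python3 -m crank '[{"dp":[0,0,0],"delta_rot":[0,0,0],"fingers":-1},{"dp":[0,0,0],"delta_rot":[0,0,0],"fingers":-1},{"dp":[0,0,0],"delta_rot":[0,0,0],"fingers":-1}]'
python3 -c "
from h import *
plan(loc(.0195,.001,.088),YAW-.67-.898); print(manip.sense()['ft_torque'])"
```

```text
t: 11.25
tcp_pos: [0.5465, -0.0695, 0.1446]
tool_rot: [0.992, -0.123, 0.001, 0.0]
force: [1.5, 1.0, -7.2]
finger_gap: 0.157
gripper_force: 37.1
t: 11.5
tcp_pos: [0.5465, -0.0696, 0.1446]
tool_rot: [0.993, -0.121, 0.001, 0.0]
force: [2.6, 0.6, -6.8]
finger_gap: 0.158
gripper_force: 37.1
turn -0.0 shift [-0.0018 -0.0002  0.0052] tilt [ 0.002 -0.    -1.   ]
[ 0.09689613 -0.43068502 -0.08856411]
```

```bash
python3 -m crank '[{"dp":[0,0,0],"delta_rot":[0,0,0],"fingers":0.2},{"dp":[0,0,0],"delta_rot":[0,0,0],"fingers":0.2},{"dp":[0,0,0],"delta_rot":[0,0,0],"fingers":0.2},{"dp":[0,0,0],"delta_rot":[0,0,0],"fingers":0.2},{"dp":[0,0,0],"delta_rot":[0,0,0],"fingers":0.2},{"dp":[0,0,-0.05],"delta_rot":[0,0,0],"fingers":0.2},{"dp":[0,0,-0.06],"delta_rot":[0,0,0],"fingers":0.2},{"dp":[0,0,-0.06],"delta_rot":[0,0,0],"fingers":0.2},{"dp":[0,0,-0.06],"delta_rot":[0,0,0],"fingers":0.2},{"dp":[0,0,0],"delta_rot":[0,0,0],"fingers":0.2}]'
python3 -m crank '[{"dp":[0,0,0],"delta_rot":[0,0,-0.019],"fingers":0.2},{"dp":[0,0,0],"delta_rot":[0,0,-0.019],"fingers":0.2},{"dp":[0,0,0],"delta_rot":[0,0,-0.019],"fingers":0.2},{"dp":[0,0,0],"delta_rot":[0,0,-0.019],"fingers":0.2},{"dp":[0,0,0],"delta_rot":[0,0,-0.019],"fingers":0.2},{"dp":[0,0,0],"delta_rot":[0,0,-0.019],"fingers":0.2},{"dp":[0,0,0],"delta_rot":[0,0,-0.019],"fingers":0.2},{"dp":[0,0,0],"delta_rot":[0,0,-0.019],"fingers":0.2},{"dp":[0,0,0],"delta_rot":[0,0,-0.019],"fingers":0.2},{"dp":[0,0,0],"delta_rot":[0,0,-0.019],"fingers":0.2},{"dp":[0,0,0],"delta_rot":[0,0,-0.019],"fingers":0.2},{"dp":[0,0,0],"delta_rot":[0,0,-0.019],"fingers":0.2}]'
python3 -m crank '[{"dp":[0,0,0],"delta_rot":[0,0,-0.019],"fingers":0.2},{"dp":[0,-0.05,0],"delta_rot":[0,0,-0.0025],"fingers":0.2},{"dp":[0,-0.05,0],"delta_rot":[0,0,0],"fingers":0.2},{"dp":[0,0,0],"delta_rot":[0,0,0],"fingers":0.2},{"dp":[0,0,0],"delta_rot":[0,0,0],"fingers":0.2}]'
python3 - <<'E'
from h import *
import json
plan(loc(-.0555,.002,.096),YAW); print(manip.sense()["q"][5])
c=manip.camera_model("wrist"); im,d=manip.snapshot("wrist"); np.savez("pics/w4",im=im,d=d)
json.dump({k:(float(v) if np.isscalar(v) else v.tolist()) for k,v in c.items()},open("pics/w4.json","w"))
cv2.imwrite("pics/w4.png",im[:,:,::-1])
E
```

```text
t: 12.33
tcp_pos: [0.5487, -0.0703, 0.2654]
tool_rot: [0.993, -0.121, 0.006, 0.001]
force: [1.2, -0.5, 0.2]
finger_gap: 0.598
gripper_force: 0.0
t: 13.33
tcp_pos: [0.5454, -0.0694, 0.259]
tool_rot: [0.827, 0.563, -0.0, -0.0]
force: [-0.7, 0.1, 0.2]
finger_gap: 0.598
gripper_force: 0.0
t: 13.75
tcp_pos: [0.496, -0.0563, 0.2591]
tool_rot: [0.789, 0.615, -0.001, -0.001]
force: [1.1, -0.1, 0.0]
finger_gap: 0.603
gripper_force: 0.0
turn -0.0003 shift [ 0.001  -0.0467  0.2183] tilt [-0.002  0.    -1.   ]
-0.09058115303939386
```

View pics/w4.png

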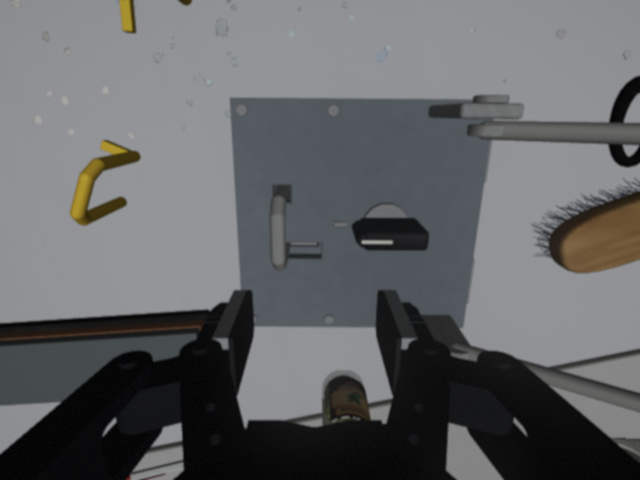

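The pointer now faces the rib, with its white line running from (362,242) to (393,242) and the rib at (340,224). The bow runs from (280,200) to (279,265). I'll check the dial angle and the bow position in numbers.

```bash
python3 - <<'E'
from h import *
import json
c=json.load(open("pics/w4.json")); z=np.load("pics/w4.npz"); d=z["d"]; im=z["im"].astype(int)
l=lambda p:np.array([(p-C)@CX,(p-C)@CY,p[2]]).round(4)
L=[]
for v in range(205,262):
  for u in range(345,440):
    if d[v,u]>0:
      p=l(world(c,d,u,v,float(d[v,u])))
      if p[2]>.095: L.append(p)
L=np.array(L); q=L[:,:2]-L[:,:2].mean(0); w,V=np.linalg.eigh(q.T@q); print("dial",len(L),L.mean(0),"axis angle",np.arctan(V[1,1]/V[0,1]))
L=[]
for v in range(185,280):
  for u in range(260,335):
    if d[v,u]>0:
      p=l(world(c,d,u,v,float(d[v,u])))
      if p[2]>.092: L.append(p)
L=np.array(L);print("bow",len(L),L.mean(0),L.min(0),L.max(0))
E
```

```text
dial 1470 [0.01859939 0.00148122 0.10003272] axis angle -0.007293871015365634
bow 946 [-0.05591184  0.00347093  0.09866554] [-0.0613 -0.022   0.0921] [-0.0513  0.0239  0.1024]
```

```bash
python3 -m crank '[{"dp":[0.001,-0.048,0],"delta_rot":[0,0,0],"fingers":-0.1},{"dp":[0,0,0.05],"delta_rot":[0,0,0],"fingers":-0.1},{"dp":[0,0,0.05],"delta_rot":[0,0,0],"fingers":-0.1},{"dp":[0,0,0],"delta_rot":[0,0,0],"fingers":-0.1},{"dp":[0,0,0],"delta_rot":[0,0,0],"fingers":-0.1}]' 40
python3 -c "
from h import *
plan(loc(-.056,.002,.095),YAW)"
```

```text
t: 14.22
tcp_pos: [0.4748, -0.0508, 0.2088]
tool_rot: [0.789, 0.615, -0.0, -0.001]
force: [0.6, 0.5, 0.3]
finger_gap: 0.451
gripper_force: 0.0
turn -0.0003 shift [ 0.0005 -0.004   0.1196] tilt [-0.002  0.001 -1.   ]
```

```bash
python3 -m crank '[{"dp":[0,-0.004,0.04],"delta_rot":[0,0,0],"fingers":-0.1},{"dp":[0,0,0.04],"delta_rot":[0,0,0],"fingers":-0.1},{"dp":[0,0,0.04],"delta_rot":[0,0,0],"fingers":-0.1},{"dp":[0,0,0],"delta_rot":[0,0,0],"fingers":-1},{"dp":[0,0,0],"delta_rot":[0,0,0],"fingers":-1},{"dp":[0,0,0],"delta_rot":[0,0,0],"fingers":-1},{"dp":[0,0,0],"delta_rot":[0,0,0],"fingers":-1},{"dp":[0,0,0],"delta_rot":[0,0,0],"fingers":-1},{"dp":[0,0,0],"delta_rot":[0,0,0],"fingers":-1},{"dp":[0,0,0],"delta_rot":[0,0,0],"fingers":-1}]' 50
python3 -m crank '[{"dp":[0,0,-0.01],"delta_rot":[0,0,0],"fingers":-1},{"dp":[0,0,-0.01],"delta_rot":[0,0,0],"fingers":-1},{"dp":[0,0,-0.01],"delta_rot":[0,0,0],"fingers":-1},{"dp":[0,0,-0.01],"delta_rot":[0,0,0],"fingers":-1}]'
```

```text
t: 15.05
tcp_pos: [0.4728, -0.0501, 0.1503]
tool_rot: [0.789, 0.615, 0.001, 0.001]
force: [-0.9, -0.4, 3.9]
finger_gap: 0.092
gripper_force: 49.1
t: 15.38
tcp_pos: [0.4723, -0.05, 0.17]
tool_rot: [0.789, 0.615, -0.0, -0.0]
force: [0.3, -0.0, -2.0]
finger_gap: 0.095
gripper_force: 48.9
```

```bash
python3 -m crank '[{"dp":[0,0,-0.018],"delta_rot":[0,0,0],"fingers":-1},{"dp":[0,0,-0.018],"delta_rot":[0,0,0],"fingers":-1},{"dp":[0,0,-0.018],"delta_rot":[0,0,0],"fingers":-1},{"dp":[0,0,-0.018],"delta_rot":[0,0,0],"fingers":-1},{"dp":[0,0,-0.018],"delta_rot":[0,0,0],"fingers":-1},{"dp":[0,0,-0.018],"delta_rot":[0,0,0],"fingers":-1},{"dp":[0,0,-0.018],"delta_rot":[0,0,0],"fingers":-1},{"dp":[0,0,-0.018],"delta_rot":[0,0,0],"fingers":-1},{"dp":[0,0,-0.018],"delta_rot":[0,0,0],"fingers":-1},{"dp":[0,0,-0.018],"delta_rot":[0,0,0],"fingers":-1}]'
python3 -m crank '[{"dp":[0,0,-0.01],"delta_rot":[0,0,0],"fingers":-1},{"dp":[0,0,-0.01],"delta_rot":[0,0,0],"fingers":-1},{"dp":[0,0,0],"delta_rot":[0,0,0],"fingers":-1},{"dp":[0,0,0],"delta_rot":[0,0,0],"fingers":-1},{"dp":[0,0,0],"delta_rot":[0,0,0],"fingers":-1},{"dp":[0,0,0],"delta_rot":[0,0,0],"fingers":-1}]'
python3 - <<'E'
from h import *
s,_=manip.snapshot("scene"); w,_=manip.snapshot("wrist")
o=np.vstack([cv2.resize(s[120:330,240:500],(520,420))[:290],cv2.resize(w,(520,390))[60:360]]); cv2.imwrite("pics/e.png",o[:,:,::-1])
E
```

```text
t: 16.22
tcp_pos: [0.4723, -0.05, 0.2604]
tool_rot: [0.789, 0.615, -0.0, -0.0]
force: [-1.0, 1.2, -1.3]
finger_gap: 0.1
gripper_force: 48.8
t: 16.72
tcp_pos: [0.4721, -0.0499, 0.269]
tool_rot: [0.789, 0.615, -0.0, -0.001]
force: [-0.2, 0.3, -2.0]
finger_gap: 0.096
gripper_force: 48.8
```

View pics/e.png

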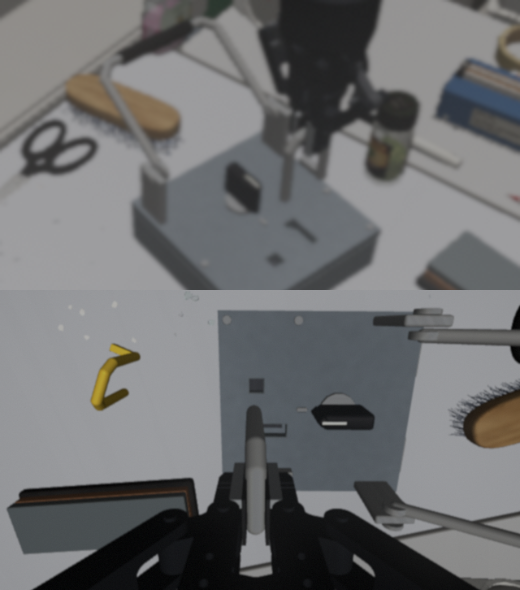

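The shackle hangs upright in the fingers at about (305,165), clear of the lid sockets. The dial points at the rib (340,415 in the lower view), and the handle is back.

```bash
python3 -c "
from station import manip
print(manip.sign_off())"
```

```text
the job is handed in; nothing more can be done
None
```

I handed the job in at about 17 s with the handle seated back and the dial in its opening notch. The gripper holds the shackle upright, its bow at about 0.21 m, and I never touched the tin, spice jar or bowl; the sign-off gave no verdict.

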